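Pull the red-tagged relay out of the test queue

TASK

The relay with the red sticker, last in the queue on the roller lane, has to be tested now. Take the two relays in front of it off the low end of the lane and stand them on the rubber mat, then stand the red one flat in the blue test cradle and put the other two back on the rollers at the high end, so that they roll under the wires down to the stop in the same order as before. Keep the relays upright, set them down gently, and do not disturb the multimeter, the pen and the tape roll.

Things in the scene. Friction and masses are not known exactly. Their poses are not given: they have to be found in the camera images.
- relay_red_mid (a point): Protection relay: black box 60 mm long (its x), 52 mm wide (its y), 62 mm high, about 0.25 kg, red sticker on top. The point is its centre, 31 mm above its underside; z points up out of its top. It starts in the lane, third and last from the stop, under the hold-down wires, its x along the lane's x, tilted 6 degrees with it.
- relay_yellow_mid (a point): Protection relay: black box 60 mm long (its x), 52 mm wide (its y), 62 mm high, about 0.25 kg, yellow sticker on top. The point is its centre, 31 mm above its underside; z points up out of its top. It starts in the lane, first or second from the stop, its x along the lane's x, tilted 6 degrees with it.
- relay_green_mid (a point): Protection relay: black box 60 mm long (its x), 52 mm wide (its y), 62 mm high, about 0.25 kg, green sticker on top. The point is its centre, 31 mm above its underside; z points up out of its top. It starts in the lane, first or second from the stop, its x along the lane's x, tilted 6 degrees with it.
- lane: Fixed roller lane. Origin on the table under its middle; x horizontal, uphill. Roller tops: height = 65 mm + 0.105 x (6 degree slope). Yellow stop at x = -124 mm, 18 mm over the rollers; rear lip x = 150; side profiles 72 mm apart inside, both 10 mm over the rollers. Queue centres x = -98 (at the stop), -38, 22 mm. Loading place: centre x = 95; set square there and let go, a relay rolls down in 2-5 s.
- guard: Hold-down wires of the lane: same origin and axes as the lane, turning with it. Four wires along x from -60 to 42 mm (y = -48, -14, 14, 48), undersides 68 mm over the rollers, on two hoops 126 mm wide, tops 78 mm over the rollers. Relays beneath cannot be grasped or lifted; lift the one at the stop straight up and the next roll down to it by themselves within about 2 s.
- mat: Black rubber mat, 190 mm (x) by 130 mm (y), 4 mm thick, fixed on the table: the side area, room for two relays one behind the other along its x. Origin at the centre of its underside.
- cradle: Blue test cradle, fixed on the table: a shallow tray with inner floor 86 mm (x) by 78 mm (y), 8 mm above the table, rims 6 mm wide reaching 18 mm above the table, a grey terminal strip (18 mm high) on its +x side from x = 52 to 78 mm. Origin at table height under the centre of the inner floor. A relay stands in it with its x along the cradle's x.
- multimeter: Blue handheld multimeter, 170 x 82 x 44 mm, lying on the table; origin at the centre of its underside. Leave alone.
- pen: Blue and black ball pen, 142 mm long, 12 mm thick, lying on the table; origin at the middle of its underside. Leave alone.
- tape_roll: Orange roll of insulating tape, 68 mm across, 19 mm high, lying flat; origin at the centre of its underside. Leave alone.
Not all that is in view belongs to the job. What is shaped like the part that bears relay_yellow_mid but turquoise is not meant. What is shaped like the part that bears relay_red_mid but turquoise is not meant.

How it is judged:
On the way, in this order (a step that is already met when the one before it is completed fails the run):
1. the yellow and the green relay both stand on the mat, let go (x of relay_yellow_mid in the frame of mat between -0.09 and 0.09 m and y of relay_yellow_mid in the frame of mat between -0.06 and 0.06 m and z of relay_yellow_mid in the frame of mat between 0.029 and 0.041 m and angle between each of relay_yellow_mid, relay_green_mid's own z axis and vertical below 0.08 rad and contact force between each of relay_yellow, relay_green and the fingers below 0.1 N and x of relay_green_mid in the frame of mat between -0.09 and 0.09 m and y of relay_green_mid in the frame of mat between -0.06 and 0.06 m and z of relay_green_mid in the frame of mat between 0.029 and 0.041 m), for 0.2 s.
2. the red relay stands flat in the cradle, let go (x of relay_red_mid in the frame of cradle between -0.017 and 0.017 m and y of relay_red_mid in the frame of cradle between -0.018 and 0.018 m and z of relay_red_mid in the frame of cradle between 0.033 and 0.045 m and angle between relay_red_mid's own z axis and vertical below 0.08 rad and contact force between relay_red and the fingers below 0.1 N and linear speed of relay_red below 0.02 m/s), for 0.2 s.
At the end, for the whole second after the job is handed in: The red relay stands flat inside the cradle's rims; the yellow and green relays are back on the rollers, upright, each within 20 mm of where it started (same order, against the stop); all let go and at rest (all of step 2 and distance of each of relay_yellow_mid, relay_green_mid from where it was at the start of the episode below 0.02 m and angle between each of relay_yellow_mid, relay_green_mid's own z axis and vertical below 0.2 rad and contact force between each of relay_yellow, relay_green and the fingers below 0.1 N and linear speed of each of relay_yellow, relay_green below 0.02 m/s); the robot touches nothing.
It fails at once if a relay is tipped by more than 35 degrees (angle between any of relay_red_mid, relay_yellow_mid, relay_green_mid's own z axis and vertical above 0.6 rad).
It fails at once if a relay is dropped or slammed (over 80 N on the lane, mat or cradle) (contact force between any of relay_red, relay_yellow, relay_green and lane above 80 N or contact force between any of relay_red, relay_yellow, relay_green and mat above 80 N or contact force between any of relay_red, relay_yellow, relay_green and cradle above 80 N).
It fails at once if the multimeter, pen or tape roll is moved by more than 20 mm (distance of any of multimeter, pen, tape_roll from where it was at the start of the episode above 0.02 m).
It also fails if it takes over 134 s, if anything falls off the work surface, if the arm or the gripper's body presses on something with over 40 N, if the wrist force passes 120 N, or if a joint passes its speed limit or range.

ROBOT

A 7-joint arm with a two-finger parallel gripper is mounted at the origin on the work surface. World frame = base frame: x ahead of the robot, y to its left, z up, the work surface at z = 0. Lengths are in m, angles in rad, forces in N, time in s.
With the tool pointing down it reaches from about 0.35 to 0.9 m from the base axis. Payload 19.9 kg.
Tool frame: the origin (TCP) lies midway between the tips of the shut fingers; the grasp point (between the pads) lies robot.tcp_to_grasp behind it (robot.tcp_to_grasp is the distance from the TCP to the grasp point, in m); z points along the fingers, y is the line along which they close (so a half turn about z gives the same grasp; the last joint's range is limited). The gripper opens to 94 mm and grips with 3 to 60 N. Pads are 16 mm wide; open, the fingers measure 119 mm over their backs; the gripper's body (75 mm by 177 mm) begins 78 mm behind the grasp point.
Start: joints at [-1.353, 0.417, -0.01, 1.614, 0.005, 1.111, -0.053], TCP at [0.161, 0.604, 0.205] pointing down, gripper open.
Joint ranges: [-2.81, 2.81], [-0.39, 2.02], [-1.27, 1.25], [0.06, 2.57], [-1.19, 4.33], [0.19, 2], [-2.82, 2.82]. Speed limits (rad/s): [1.89, 1.89, 2.39, 2.39, 3.01, 3.01, 3.01].

INTERFACE

Orientations are given as a unit quaternion [w, x, y, z].
In Python, from plant import robot gives the robot as it stands.
- The arm moves only by the tool step_arm, never from a script. Its argument "plan" is a list that holds one entry, the list of rows, each a list of 5 numbers: the closure, from 0 (fully open) to 1 (shut), then the shift along the tool's x, y, z in cm, then the turn about the tool's z in rad. A call has 1 to 10 rows; each row is the pose to reach, as a shift and turn from the pose commanded when the call began, along the tool's axes at that moment; what a row does not reach only later rows make up. A row lasts 1/8 s, in which the tool goes at most 62.5 mm and 10.7 degrees, less where a joint would pass 70% of its speed; a pose out of reach is approached as far as the arm can. A call with a gripper value outside its range is refused whole. The fingers move at their own pace and stop on an object; "grip_force" is the grip in N (left out, the last holds). Time passes only in rows, so rows that repeat a pose let the fingers close. It gives the time, the measured TCP pose, the force, the opening and the grip force at its end, in the units of the state.
- robot.get_state(): the state, without advancing time (a new reading comes with each control period).
- robot.capture(name): name is "scene" or "side" or "wrist"; returns a dict with "frame" (420x560x3 uint8, red, green, blue), "camera_matrix" (3x3 intrinsics, pixels), "distortion" ([k1, k2, p1, p2, k3] as OpenCV has them; the pictures are not rectified), "world_from_camera" (4x4, takes a point from camera to world coordinates); the wrist camera has in their place "T_tool_cam" (4x4, takes a point from camera to tool coordinates, whose origin is the TCP and whose axes are the flange's). Camera axes: x right, y down, z forward; pixel columns grow to the right and rows downward; lengths in m; the calibration is good to about 2 mm. A picture is of the moment at which its call begins: read the wrist's pose just before it. There is no depth.
- robot.close_job(): hands the job in; it is judged then, once.
The state is a dict: "time": time; "joint_positions": joint angles; "qd": joint speeds; "joint_efforts": joint torques, N m; "ee_pos": TCP position; "orientation": TCP orientation; "contact_force": force on the tool from outside, world axes, zero at the start; "moment": the same for the moment, N m; "width": opening from 0.0 (shut) to 1.0 (fully open); "finger_force": force on a finger pad.
Only numpy, scipy, OpenCV 4.12 (cv2) and the standard library are available. Lean on these libraries where they do the work, as an engineer would, in place of code of your own. Each camera call takes 0.05 s, during which the arm holds its last target. There are 200 camera calls.

## Working session

There is one attempt and no reset: what is moved stays moved. The work goes in short steps, Python scripts to look and compute and a tool call to move; the robot and the scene stay as the last step left them, time stands still between calls to the robot, and variables do not carry over. Pictures are saved under pics/ and viewed, at most 14 in all, crops included, and the job is handed in when it is done.

Besides the shell and the picture viewer there is one more tool, called as a command line: name --argument value ..., lists and objects as JSON in quotes. step_arm: Moves the arm, as the interface text tells. Its arguments: {"type":"object","properties":{"plan":{"type":"array","items":{"type":"array","items":{"type":"array","items":{"type":"number"}}}},"grip_force":{"type":"number"}},"required":["plan"]}

```bash
ls; mkdir -p pics; python3 - <<'E'
from plant import robot
import cv2,json,numpy as np
print(robot.get_state(), robot.tcp_to_grasp)
for n in("scene","side","wrist"):
    c=robot.capture(n); cv2.imwrite(f"pics/{n}0.png",cv2.cvtColor(c["frame"],cv2.COLOR_RGB2BGR))
    print(n,{k:np.round(v,4).tolist() for k,v in c.items() if k!="frame"})
    np.savez(f"pics/{n}0.npz",**c)
E
```

```text
pics
{'time': 0.0, 'joint_positions': array([-1.35247972,  0.41796064, -0.01031126,  1.61415142,  0.0047229 ,
        1.11070608, -0.05303102]), 'qd': array([ 0.00018984, -0.00173486, -0.0002496 , -0.00030797, -0.00095234,
        0.00014101,  0.00115927]), 'joint_efforts': array([-5.93262866e-04, -8.51224208e+01,  6.38604574e-01, -4.26018906e+01,
       -4.88865911e-02,  1.82281999e-02,  1.97959503e-05]), 'ee_pos': array([0.1604838 , 0.6036631 , 0.20484315]), 'orientation': array([-2.42025959e-05,  1.29545748e-01,  9.91573264e-01, -6.00623163e-04]), 'contact_force': array([ 0.62529473, -0.29185648, -0.36612489]), 'moment': array([-0.0305753 ,  0.02637905, -0.04525646]), 'finger_force': 0.0, 'width': 1.0027391368578025} 0.0188
scene {'camera_matrix': [[466.7173, 0.0, 273.371], [0.0, 466.7173, 207.0542], [0.0, 0.0, 1.0]], 'distortion': [-0.1133, 0.0, 0.0, 0.0, 0.0], 'world_from_camera': [[0.5925, 0.5018, -0.6302, 1.1938], [0.8054, -0.3539, 0.4755, -0.4608], [0.0156, -0.7893, -0.6139, 0.7145], [0.0, 0.0, 0.0, 1.0]]}
side {'camera_matrix': [[523.2648, 0.0, 278.9457], [0.0, 523.2648, 213.9026], [0.0, 0.0, 1.0]], 'distortion': [-0.1743, 0.0, 0.0, 0.0, 0.0], 'world_from_camera': [[0.9621, -0.2136, 0.1694, 0.3697], [-0.2726, -0.7484, 0.6047, -0.666], [-0.0024, -0.6279, -0.7783, 0.9525], [0.0, 0.0, 0.0, 1.0]]}
wrist {'camera_matrix': [[311.917, 0.0, 277.6339], [0.0, 311.917, 211.6298], [0.0, 0.0, 1.0]], 'distortion': [-0.0708, 0.0, 0.0, 0.0, 0.0], 'T_tool_cam': [[-0.0006, -0.9668, -0.2554, 0.0736], [1.0, -0.0011, 0.0017, 0.0001], [-0.0019, -0.2554, 0.9668, -0.1785], [0.0, 0.0, 0.0, 1.0]]}
```

View pics/scene0.png

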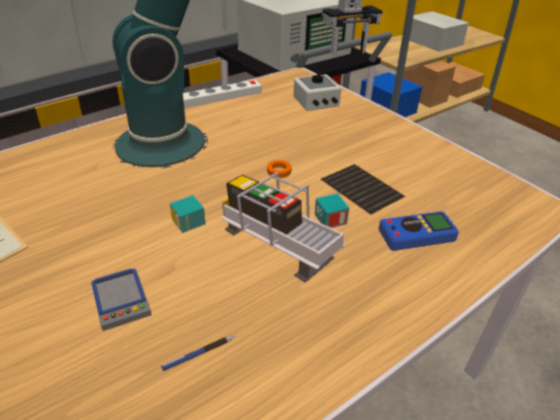

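View pics/side0.png

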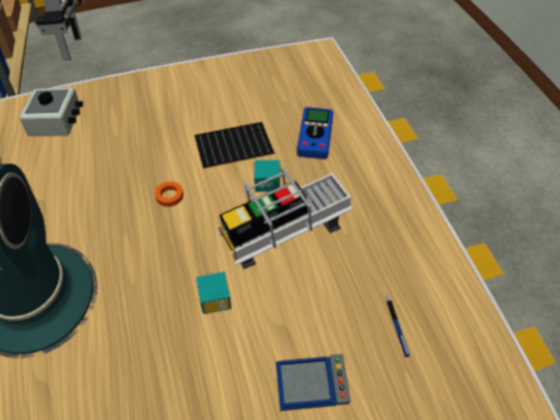

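The side view shows the queue on the lane: yellow at the stop (237,218), green (262,205), red (285,195) under the wires. The mat is at (233,145) and the cradle at (312,383). Turquoise decoy boxes stand at (267,170) and (213,292). The scene view agrees, with the lane at (280,215), the mat at (362,188) and the cradle at (121,298). The candidates by pixel in the side view are the three stickered black boxes in the lane and the two turquoise boxes; only the stickered ones belong to the job.

```bash
python3 - <<'E'
import cv2
s=cv2.imread("pics/side0.png"); 
cv2.imwrite("pics/c1.png",cv2.resize(s[110:280,180:380],None,fx=4,fy=3.5294,interpolation=cv2.INTER_CUBIC))
s=cv2.imread("pics/scene0.png"); 
cv2.imwrite("pics/c2.png",cv2.resize(s[150:290,210:410],None,fx=4,fy=4,interpolation=cv2.INTER_CUBIC))
s=cv2.imread("pics/side0.png")
cv2.imwrite("pics/c3.png",cv2.resize(s[340:420,260:370],None,fx=6,fy=6,interpolation=cv2.INTER_CUBIC))
E
```

```text
(no output)
```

View pics/c1.png

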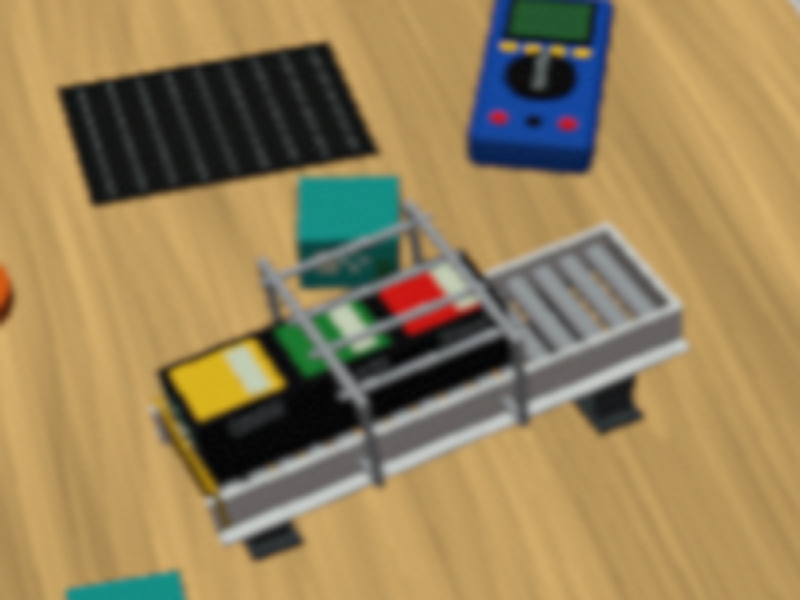

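View pics/c2.png

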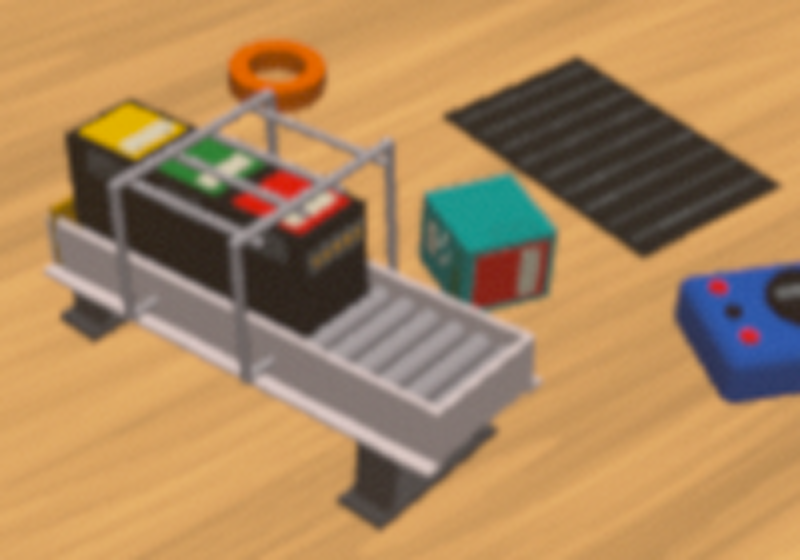

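View pics/c3.png

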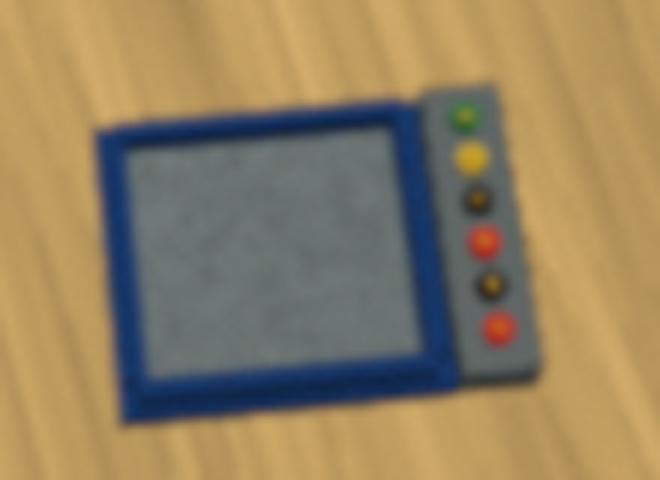

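```bash
cat > h.py <<'E'
import numpy as np, cv2
from scipy.optimize import least_squares
def cam(n):
    c=np.load(f"pics/{n}0.npz"); return c["camera_matrix"],c["distortion"],c["world_from_camera"]
def ray(K,D,T,px):
    u=cv2.undistortPoints(np.array(px,float).reshape(-1,1,2),K,D).reshape(-1,2)
    d=np.c_[u,np.ones(len(u))]@T[:3,:3].T
    return T[:3,3],d
def onplane(K,D,T,px,z):
    o,d=ray(K,D,T,px); return o+d*((z-o[2])/d[:,2])[:,None]
def proj(K,D,T,P):
    Ti=np.linalg.inv(T); r,_=cv2.Rodrigues(Ti[:3,:3])
    return cv2.projectPoints(np.array(P,float),r,Ti[:3,3],K,D)[0].reshape(-1,2)
def place(p,P):
    c,s=np.cos(p[2]),np.sin(p[2]); P=np.array(P,float)
    return np.c_[p[0]+c*P[:,0]-s*P[:,1],p[1]+s*P[:,0]+c*P[:,1],P[:,2]]
E
python3 - <<'E'
from h import *
S=cam("side");C=cam("scene")
f=lambda uv:np.array(uv,float)/[4,3.5294]+[180,110]
g=lambda uv:np.array(uv,float)/4+[210,150]
k=lambda uv:np.array(uv,float)/6+[260,340]
def fit(obs,x0):
    r=lambda p:np.concatenate([(proj(*c,place(p,P))-px).ravel() for c,P,px in obs])
    s=least_squares(r,x0,loss="soft_l1"); print(np.round(s.x,4),np.round(s.fun.reshape(-1,2),1).tolist()); return s.x
mm=[(-.095,.065,.004),(.095,.065,.004),(.095,-.065,.004),(-.095,-.065,.004)]
ms=f([(60,88),(328,42),(378,153),(95,204)]); mc=g([(445,115),(577,57),(778,185),(643,255)])
print(onplane(*S,ms,.004).round(3).tolist(),onplane(*C,mc,.004).round(3).tolist())
# scene: order by world
q=onplane(*C,mc,.004);w=onplane(*S,ms,.004);o=[int(np.argmin(np.linalg.norm(q-a,axis=1))) for a in w]
x0=[*w.mean(0)[:2],np.arctan2(*(w[1]-w[0])[[1,0]])]
fit([(S,mm,ms),(C,mm,mc[o])],x0)
# lane
z=lambda x,h:.065+.105*x+h
ho=[(x-.078*.105,y,z(x,.078)) for x in(-.06,.042) for y in(.063,-.063)]
hs=f([(265,262),(355,395),(412,207),(518,325)]);hc=g([(270,97),(118,183),(392,145),(240,240)])
li=[(.150,.037,z(.15,.01)),(.150,-.037,z(.15,.01))]
ls=f([(607,228),(680,305)]);lc=g([(530,338),(436,412)])
a=onplane(*S,hs,z(0,.078)); x0=[*a.mean(0)[:2],np.arctan2(*(a[2]-a[0])[[1,0]])]
print(x0)
L=fit([(S,ho+li,np.r_[hs,ls]),(C,ho+li,np.r_[hc,lc])],x0)
print("red/green/yellow",place(L,[(.022,0,.1),(-.038,0,0.1),(-.098,0,.0855)]).round(4).tolist(),"load",place(L,[(.095,0,.1058)]).round(4))
yc=f([(168,378),(255,340),(288,385),(205,422)]);print("yel sticker",onplane(*S,yc,.1165).mean(0))
yc=g([(80,128),(130,100),(190,130),(138,158)]);print(onplane(*C,yc,.1165).mean(0))
co=[(-.049,.045,.018),(.049,.045,.018),(.049,-.045,.018),(-.049,-.045,.018)]
cs=k([(97,130),(417,103),(455,375),(122,402)]);w=onplane(*S,cs,.018);print(w.round(3).tolist())
fit([(S,co,cs)],[*w.mean(0)[:2],np.arctan2(*(w[1]-w[0])[[1,0]])])
E
```

```text
[[0.434, 0.394, 0.004], [0.62, 0.394, 0.004], [0.62, 0.267, 0.004], [0.434, 0.267, 0.004]] [[0.439, 0.269, 0.004], [0.437, 0.395, 0.004], [0.624, 0.395, 0.004], [0.624, 0.269, 0.004]]
[0.5288 0.3321 0.0037] [[-0.3, -0.6], [1.1, -1.0], [1.6, -0.5], [-0.2, 0.0], [-0.4, -0.8], [0.4, -0.4], [-0.6, 0.3], [-1.8, -0.5]]
[np.float64(0.5562007490018503), np.float64(0.01570675736795693), np.float64(0.2509886881308823)]
[0.5693 0.0197 0.1824] [[-6.2, -0.7], [-3.1, 4.2], [0.4, -4.1], [2.0, 2.8], [2.5, -1.5], [1.3, -1.2], [-3.5, -4.7], [-6.7, -2.6], [1.2, -2.3], [-1.9, 0.3], [0.6, 0.6], [1.4, 0.2]]
red/green/yellow [[0.5909, 0.0237, 0.1], [0.5319, 0.0128, 0.1], [0.4729, 0.0019, 0.0855]] load [[0.6627 0.0369 0.1058]]
yel sticker [ 0.4668748  -0.00329469  0.1165    ]
[0.46842621 0.00166014 0.1165    ]
[[0.47, -0.284, 0.018], [0.57, -0.303, 0.018], [0.552, -0.391, 0.018], [0.454, -0.371, 0.018]]
[ 0.5115 -0.3374 -0.1956] [[1.0, -0.4], [-1.0, -0.0], [-0.9, 0.2], [0.8, 0.3]]
```

```bash
python3 - <<'E'
from h import *
S=cam("side");C=cam("scene")
f=lambda uv:np.array(uv,float)/[4,3.5294]+[180,110]
g=lambda uv:np.array(uv,float)/4+[210,150]
names=["loL","loR","hiL","hiR","lipL","lipR","ycA","ycB","redC"]
s=f([(265,262),(355,395),(412,207),(518,325),(607,228),(680,305),(160,375),(215,482),(413,303)])
c=g([(270,97),(118,183),(392,145),(240,240),(530,338),(436,412),(130,100),(68,135),(285,195)])
for n,a,b in zip(names,s,c):
    o1,d1=ray(*S,[a]);o2,d2=ray(*C,[b]);
    t=np.linalg.lstsq(np.c_[d1[0],-d2[0]],o2-o1,rcond=None)[0];p,q=o1+t[0]*d1[0],o2+t[1]*d2[0]
    print(n,((p+q)/2).round(4),"gap",np.linalg.norm(p-q).round(4))
E
```

```text
loL [0.5039 0.0693 0.131 ] gap 0.0006
loR [ 0.5231 -0.0437  0.1319] gap 0.0017
hiL [0.5893 0.0854 0.1398] gap 0.0032
hiR [ 0.6126 -0.0291  0.1458] gap 0.0037
lipL [0.705  0.0859 0.0862] gap 0.0022
lipR [0.7203 0.0097 0.0891] gap 0.0004
ycA [0.4344 0.0195 0.1085] gap 0.0036
ycB [ 0.4462 -0.0416  0.1024] gap 0.0321
redC [0.5728 0.0267 0.1214] gap 0.004
```

Lane origin is about (0.566, 0.021) with yaw about 0.178, and yellow is at about (0.467, 0.001). The mat is at (0.529, 0.331) with yaw 0, the cradle at (0.5115, -0.337) with yaw -0.196. I'll move over yellow and check from close by.

```bash
cat >> h.py <<'E'
def go(x,y,z,yaw):
    """shift (cm) and turn for TCP to x,y,z with closing axis along the y of a frame turned by yaw"""
    from plant import robot
    from scipy.spatial.transform import Rotation as R
    s=robot.get_state(); w=s["orientation"]; Rm=R.from_quat([*w[1:],w[0]]).as_matrix()
    d=Rm.T@(np.array([x,y,z])-s["ee_pos"])*100
    a=np.arctan2(Rm[1,1],Rm[0,1]); t=(a-(yaw+np.pi/2)+np.pi/2)%np.pi-np.pi/2
    print("t",round(s["time"],2),"at",s["ee_pos"].round(4),"yaw",round(a-np.pi/2,3),"j7",s["joint_positions"][6].round(2),"width",s["width"].round(3),"F",s["contact_force"].round(1),"-> shift",d.round(2),"turn",round(t,3))
E
python3 -c "
from h import *
go(.467,.002,.225,.178)"
```

```text
Traceback (most recent call last):
  File "h.py", line 24, in go
    print("t",round(s["time"],2),"at",s["ee_pos"].round(4),"yaw",round(a-np.pi/2,3),"j7",s["joint_positions"][6].round(2),"width",s["width"].round(3),"F",s["contact_force"].round(1),"-> shift",d.round(2),"turn",round(t,3))
                                                                                                                                  ^^^^^^^^^^^^^^^^
AttributeError: 'float' object has no attribute 'round'
```

```bash
sed -i 's/s\["width"\].round(3)/round(s["width"],3)/' h.py
python3 -c "
from h import *
go(.467,.002,.225,.178)"
```

```text
t 0.15 at [0.1605 0.6037 0.205 ] yaw -0.26 j7 -0.05 width 0.997 F [-0.4  0.  -0.3] -> shift [-45.08 -50.28  -1.95] turn -0.438
```

step_arm --plan '[[[0, -45.1, -50.3, -2, -0.44], [0, -45.1, -50.3, -2, -0.44], [0, -45.1, -50.3, -2, -0.44], [0, -45.1, -50.3, -2, -0.44], [0, -45.1, -50.3, -2, -0.44], [0, -45.1, -50.3, -2, -0.44], [0, -45.1, -50.3, -2, -0.44], [0, -45.1, -50.3, -2, -0.44], [0, -45.1, -50.3, -2, -0.44], [0, -45.1, -50.3, -2, -0.44]]]' --grip_force 20

```text
time: 1.4
ee_pos: [0.4445, 0.0458, 0.2242]
orientation: [0.0, -0.09, 0.996, 0.0]
contact_force: [1.7, 1.4, 0.7]
width: 1.003
finger_force: 0.0
```

```bash
python3 -c "
from h import *
go(.467,.002,.225,.178)"
```

```text
t 1.4 at [0.4445 0.0458 0.2242] yaw 0.18 j7 1.61 width 1.003 F [1.7 1.4 0.7] -> shift [-1.43 -4.72 -0.08] turn 0.002
```

step_arm --plan '[[[0, -1.4, -4.7, 0, 0], [0, -1.4, -4.7, 0, 0], [0, -1.4, -4.7, 0, 0]]]'

```text
time: 1.78
ee_pos: [0.4658, 0.0044, 0.2238]
orientation: [-0.0, -0.09, 0.996, 0.0]
contact_force: [0.0, 0.1, -0.1]
width: 0.997
finger_force: 0.0
```

```bash
cat >> h.py <<'E'
def snap(name,out):
    from plant import robot
    from scipy.spatial.transform import Rotation as R
    s=robot.get_state(); c=robot.capture(name); w=s["orientation"]
    if name=="wrist":
        T=np.eye(4);T[:3,:3]=R.from_quat([*w[1:],w[0]]).as_matrix();T[:3,3]=s["ee_pos"]; T=T@c["T_tool_cam"]
    else: T=c["world_from_camera"]
    np.savez(f"pics/{out}0.npz",camera_matrix=c["camera_matrix"],distortion=c["distortion"],world_from_camera=T)
    im=cv2.cvtColor(c["frame"],cv2.COLOR_RGB2BGR); cv2.imwrite(f"pics/{out}.png",im); return im
E
python3 -c "
from h import *
snap('wrist','w1')
go(.467,.002,.225,.178)"
```

```text
t 1.82 at [0.4658 0.0049 0.2238] yaw 0.181 j7 1.73 width 1.002 F [-0.7 -0.2  0.2] -> shift [-0.07 -0.3  -0.12] turn 0.003
```

View pics/w1.png

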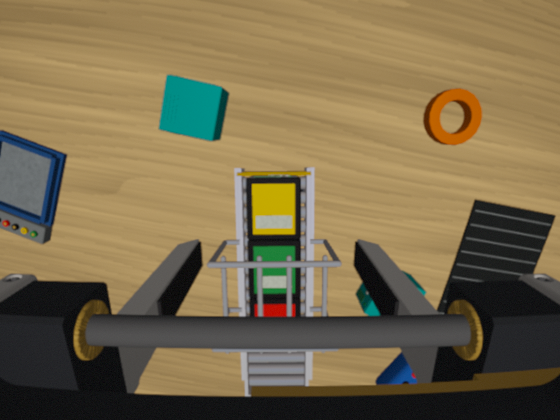

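Wrist view: yellow sits at the stop, its top spanning about (248..300, 178..238). The lane runs straight down the image, so the yaw fits. Green is below at (275,268) and red at (273,310); the mat is at the right and the tape roll at (453,116).

```bash
python3 - <<'E'
from h import *
W=cam("w1")
p=onplane(*W,[(248,179),(300,179),(300,238),(248,238)],.1164);print(p.round(4).tolist(),p.mean(0))
p=onplane(*W,[(252,184),(297,184),(297,235),(252,235)],.1164);print(p.mean(0))
print("lane top profile centre @stop",onplane(*W,[(239,173),(309,173)],.065).round(4).tolist(),"lip end",onplane(*W,[(246,385),(307,385)],.09).round(4).tolist())
p=onplane(*W,[(475,201),(552,216)],.004);print("mat",p.round(3).tolist())
go(.467,.002,.125,.178)
E
```

```text
[[0.442, -0.0274, 0.1164], [0.4335, 0.0199, 0.1164], [0.49, 0.0312, 0.1164], [0.499, -0.0184, 0.1164]] [0.46613713 0.0013354  0.1164    ]
[0.46683881 0.00194352 0.1164    ]
lane top profile centre @stop [[0.446, -0.0414, 0.065], [0.4325, 0.0334, 0.065]] lip end [[0.702, 0.0076, 0.09], [0.6885, 0.0825, 0.09]]
mat [[0.435, 0.27, 0.004], [0.434, 0.394, 0.004]]
t 1.82 at [0.4658 0.0049 0.2238] yaw 0.181 j7 1.73 width 1.002 F [-0.7 -0.2  0.2] -> shift [-0.07 -0.31  9.88] turn 0.003
```

step_arm --plan '[[[0, -0.3, -0.3, 4, 0], [0, -0.3, -0.3, 8, 0], [0, -0.3, -0.3, 12, 0], [0, -0.3, -0.3, 14.7, 0], [0, -0.3, -0.3, 14.7, 0], [1, -0.3, -0.3, 14.7, 0], [1, -0.3, -0.3, 14.7, 0], [1, -0.3, -0.3, 14.7, 0], [1, -0.3, -0.3, 14.7, 0], [1, -0.3, -0.3, 14.7, 0]]]' --grip_force 20

```text
time: 3.08
ee_pos: [0.4698, 0.0015, 0.0772]
orientation: [0.0, -0.09, 0.996, -0.0]
contact_force: [-0.4, -1.3, 6.1]
width: 0.554
finger_force: 20.0
```

step_arm --plan '[[[1, 0, 0, -1, 0], [1, 0, 0, -3, 0], [1, 0, 0, -6, 0], [1, 0, 0, -10, 0], [1, 0, 0, -14, 0], [1, 0, 0, -15, 0], [1, 0, 0, -15, 0]]]'

```text
time: 3.95
ee_pos: [0.4695, 0.0017, 0.2269]
orientation: [0.0, -0.09, 0.996, 0.0]
contact_force: [-0.1, -0.6, -3.7]
width: 0.557
finger_force: 20.0
```

```bash
python3 -c "
from h import *
go(.575,.331,.14,0)"
```

```text
t 3.95 at [0.4695 0.0017 0.2269] yaw 0.18 j7 1.74 width 0.557 F [-0.1 -0.6 -3.7] -> shift [-16.29  30.51   8.7 ] turn 0.18
```

step_arm --plan '[[[1, -2, 5, 0, 0.05], [1, -5, 10, 0, 0.1], [1, -8, 15, 0, 0.18], [1, -11, 20.5, 0, 0.18], [1, -14, 26, 1, 0.18], [1, -16.3, 30.5, 4, 0.18], [1, -16.3, 30.5, 8, 0.18], [1, -16.3, 30.5, 12, 0.18], [1, -16.3, 30.5, 16, 0.18], [1, -16.3, 30.5, 16, 0.18]]]'

```text
time: 5.2
ee_pos: [0.5729, 0.3292, 0.0625]
orientation: [-0.003, 0.0, 1.0, -0.002]
contact_force: [0.6, 0.4, -3.0]
width: 0.551
finger_force: 20.0
```

```bash
python3 -c "
from h import *
snap('side','s1')
go(.574,.331,.032,0)"
```

```text
t 5.25 at [0.5743 0.3299 0.0652] yaw -0.0 j7 1.16 width 0.554 F [-0.1 -0.1 -1.3] -> shift [0.02 0.11 3.32] turn -0.0
```

step_arm --plan '[[[1, 0, 0, 1.2, 0], [1, 0, 0, 2.4, 0], [1, 0, 0, 3.2, 0], [1, 0, 0, 3.5, 0], [1, 0, 0, 3.7, 0], [1, 0, 0, 3.9, 0], [1, 0, 0, 4.0, 0], [1, 0, 0, 4.0, 0]]]'

```text
time: 6.25
ee_pos: [0.5766, 0.3308, 0.0283]
orientation: [0.001, 0.0, 1.0, 0.0]
contact_force: [0.8, -1.9, 8.5]
width: 0.551
finger_force: 20.0
```

step_arm --plan '[[[0.3, 0, 0, 0, 0], [0.1, 0, 0, 0, 0], [0.1, 0, 0, 0, 0], [0, 0, 0, -3, 0], [0, 0, 0, -7, 0], [0, 0, 0, -12, 0], [0, 0, 0, -18, 0], [0, 0, 0, -19, 0], [0, 0, 0, -19, 0]]]'

```text
time: 7.38
ee_pos: [0.5753, 0.331, 0.2171]
orientation: [0.0, -0.0, 1.0, 0.0]
contact_force: [-0.1, 0.7, -1.5]
width: 1.001
finger_force: 0.0
```

```bash
python3 -c "
from h import *
a=snap('side','s2')
b=snap('scene','sc2')
cv2.imwrite('pics/m2.png',np.vstack([cv2.resize(a[90:280,170:370],(560,300)),cv2.resize(b[130:290,200:420],(560,300))]))
go(.4695,.002,.226,.179)"
```

```text
t 7.47 at [0.5747 0.3306 0.2153] yaw 0.0 j7 1.12 width 1.002 F [-1.1 -0.1 -1.2] -> shift [ 10.53 -32.86  -1.01] turn -0.179
```

View pics/m2.png

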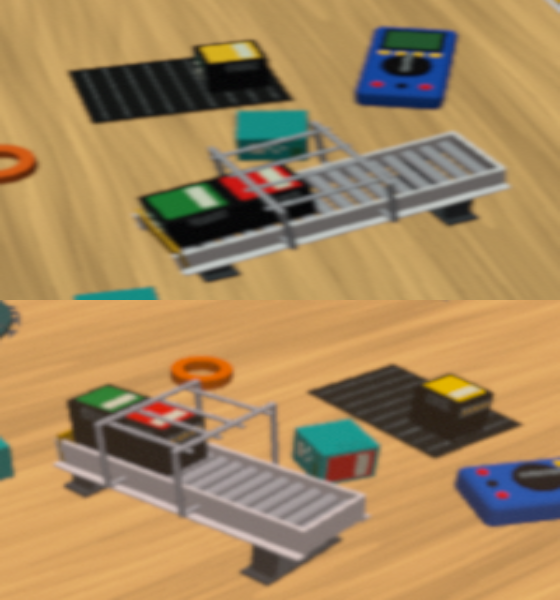

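Yellow stands upright on the mat (crop 230,60), and green and red have rolled down so that green is at the stop (185,205). Next is green.

step_arm --plan '[[[0, 1.7, -5.4, 0, 0], [0, 3.5, -11, -1, -0.05], [0, 5.3, -16.5, -1, -0.1], [0, 7, -22, -1, -0.15], [0, 8.8, -27.5, -1, -0.18], [0, 10.5, -32.9, -1, -0.18], [0, 10.5, -32.9, 2, -0.18], [0, 10.5, -32.9, 5, -0.18], [0, 10.5, -32.9, 8, -0.18], [0, 10.5, -32.9, 8, -0.18]]]'

```text
time: 8.72
ee_pos: [0.4685, 0.0015, 0.1347]
orientation: [-0.003, -0.09, 0.996, -0.001]
contact_force: [0.2, 0.2, 1.2]
width: 1.002
finger_force: 0.0
```

```bash
python3 -c "
from h import *
go(.4695,.002,.077,.179)"
```

```text
t 8.72 at [0.4685 0.0015 0.1347] yaw 0.18 j7 1.81 width 1.002 F [0.2 0.2 1.2] -> shift [-0.13  0.04  5.77] turn 0.001
```

step_arm --plan '[[[0, -0.1, 0, 3, 0], [0, -0.1, 0, 5.6, 0], [0, -0.1, 0, 5.6, 0], [1, -0.1, 0, 5.6, 0], [1, -0.1, 0, 5.6, 0], [1, -0.1, 0, 5.6, 0], [1, -0.1, 0, 5.6, 0], [1, -0.1, 0, 5.6, 0]]]'

```text
time: 9.72
ee_pos: [0.4715, 0.002, 0.0812]
orientation: [0.0, -0.09, 0.996, -0.0]
contact_force: [-0.7, -0.9, 4.5]
width: 0.554
finger_force: 20.0
```

step_arm --plan '[[[1, 0, 0, -1, 0], [1, 0, 0, -3, 0], [1, 0, 0, -6, 0], [1, 0, 0, -10, 0], [1, 0, 0, -14, 0], [1, 0, 0, -15, 0], [1, 0, 0, -15, 0]]]'

```text
time: 10.6
ee_pos: [0.4712, 0.0021, 0.2309]
orientation: [0.0, -0.09, 0.996, 0.0]
contact_force: [-0.3, -0.1, -1.8]
width: 0.55
finger_force: 20.0
```

```bash
python3 -c "
from h import *
go(.484,.331,.067,0)"
```

```text
t 10.6 at [0.4712 0.0021 0.2309] yaw 0.18 j7 1.74 width 0.55 F [-0.3 -0.1 -1.8] -> shift [-7.16 32.13 16.39] turn 0.18
```

step_arm --plan '[[[1, -1, 5, 0, 0.05], [1, -2, 11, 0, 0.1], [1, -3.5, 17, 0, 0.18], [1, -5, 23, 0, 0.18], [1, -6.3, 28.5, 1, 0.18], [1, -7.2, 32.1, 4, 0.18], [1, -7.2, 32.1, 8, 0.18], [1, -7.2, 32.1, 12, 0.18], [1, -7.2, 32.1, 15, 0.18], [1, -7.2, 32.1, 16.4, 0.18]]]'

```text
time: 11.85
ee_pos: [0.4833, 0.3295, 0.0639]
orientation: [-0.002, -0.0, 1.0, -0.001]
contact_force: [0.6, 1.3, -1.8]
width: 0.552
finger_force: 20.0
```

step_arm --plan '[[[1, 0, 0, 0.6, 0], [1, 0, 0, 1.8, 0], [1, 0, 0, 2.5, 0], [1, 0, 0, 2.9, 0], [1, 0, 0, 3.2, 0], [1, 0, 0, 3.4, 0], [1, 0, 0, 3.5, 0], [1, 0, 0, 3.5, 0]]]'

```text
time: 12.85
ee_pos: [0.4854, 0.3306, 0.0326]
orientation: [0.001, 0.0, 1.0, 0.0]
contact_force: [0.6, -2.8, 5.5]
width: 0.558
finger_force: 20.0
```

step_arm --plan '[[[0.3, 0, 0, 0.1, 0], [0.1, 0, 0, 0.1, 0], [0.1, 0, 0, 0.1, 0], [0, 0, 0, -3, 0], [0, 0, 0, -7, 0], [0, 0, 0, -12, 0], [0, 0, 0, -18, 0], [0, 0, 0, -19, 0], [0, 0, 0, -19, 0]]]'

```text
time: 13.98
ee_pos: [0.4847, 0.3309, 0.2221]
orientation: [0.0, -0.0, 1.0, 0.0]
contact_force: [-0.2, 0.7, -0.0]
width: 1.003
finger_force: 0.0
```

```bash
python3 -c "
from h import *
a=snap('side','s3')
b=snap('scene','sc3')
cv2.imwrite('pics/m3.png',np.vstack([cv2.resize(a[90:280,170:370],(560,300)),cv2.resize(b[130:290,200:420],(560,300))]))
go(.4695,.002,.226,.179)"
```

```text
t 14.07 at [0.4841 0.3304 0.2205] yaw 0.0 j7 1.0 width 0.999 F [-0.5  0.2 -0.1] -> shift [  1.47 -32.84  -0.51] turn -0.179
```

View pics/m3.png

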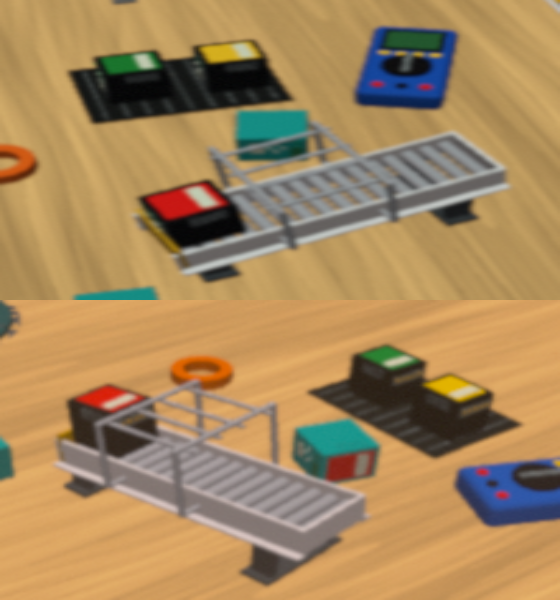

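Green and yellow both stand on the mat (130,75 and 230,62), and red has rolled to the stop (190,205). Now red.

step_arm --plan '[[[0, 0.3, -5.4, 0, 0], [0, 0.5, -11, 0, -0.05], [0, 0.8, -16.5, 0, -0.1], [0, 1.1, -22, 0, -0.15], [0, 1.3, -27.5, 0, -0.18], [0, 1.5, -32.8, 0, -0.18], [0, 1.5, -32.8, 3, -0.18], [0, 1.5, -32.8, 6, -0.18], [0, 1.5, -32.8, 8.5, -0.18], [0, 1.5, -32.8, 8.5, -0.18]]]'

```text
time: 15.32
ee_pos: [0.4681, 0.0024, 0.1349]
orientation: [-0.002, -0.09, 0.996, -0.001]
contact_force: [0.0, -0.0, -0.1]
width: 1.002
finger_force: 0.0
```

```bash
python3 -c "
from h import *
go(.4695,.002,.077,.179)"
```

```text
t 15.32 at [0.4681 0.0024 0.1349] yaw 0.18 j7 1.81 width 1.002 F [ 0.  -0.  -0.1] -> shift [-0.16 -0.06  5.79] turn 0.001
```

step_arm --plan '[[[0, 0, 0, 3, 0], [0, 0, 0, 5.8, 0], [0, 0, 0, 5.8, 0], [1, 0, 0, 5.8, 0], [1, 0, 0, 5.8, 0], [1, 0, 0, 5.8, 0], [1, 0, 0, 5.8, 0], [1, 0, 0, 5.8, 0]]]'

```text
time: 16.32
ee_pos: [0.4699, 0.0025, 0.0792]
orientation: [0.0, -0.09, 0.996, -0.0]
contact_force: [-0.5, -2.1, 5.5]
width: 0.555
finger_force: 20.0
```

step_arm --plan '[[[1, 0, 0, -1, 0], [1, 0, 0, -3, 0], [1, 0, 0, -6, 0], [1, 0, 0, -10, 0], [1, 0, 0, -14, 0], [1, 0, 0, -15, 0], [1, 0, 0, -15, 0]]]'

```text
time: 17.2
ee_pos: [0.4696, 0.0028, 0.2289]
orientation: [0.0, -0.09, 0.996, 0.0]
contact_force: [-1.1, -0.3, -3.2]
width: 0.552
finger_force: 20.0
```

```bash
python3 -c "
from h import *
go(.4415,-.275,.225,-.196)
go(.5115,-.337,.225,-.196)"
```

```text
t 17.2 at [0.4696 0.0028 0.2289] yaw 0.18 j7 1.74 width 0.552 F [-1.1 -0.3 -3.2] -> shift [  7.74 -26.83   0.38] turn 0.376
t 17.2 at [0.4696 0.0028 0.2289] yaw 0.18 j7 1.74 width 0.552 F [-1.1 -0.3 -3.2] -> shift [  1.97 -34.18   0.38] turn 0.376
```

step_arm --plan '[[[1, 0.2, -5, 0, 0.06], [1, 0.5, -11, 0, 0.14], [1, 0.9, -17, 0, 0.24], [1, 1.3, -23, 0, 0.34], [1, 1.7, -29, 0, 0.376], [1, 2, -34.2, 0, 0.376], [1, 2, -34.2, 3, 0.376], [1, 2, -34.2, 6, 0.376], [1, 2, -34.2, 9, 0.376], [1, 2, -34.2, 9, 0.376]]]'

```text
time: 18.45
ee_pos: [0.5096, -0.3364, 0.1358]
orientation: [-0.003, 0.098, 0.995, 0.001]
contact_force: [-0.3, -0.1, -2.7]
width: 0.554
finger_force: 20.0
```

```bash
python3 -c "
from h import *
a=snap('wrist','w4')
b=snap('side','s4')
cv2.imwrite('pics/m4.png',np.hstack([cv2.resize(a[0:340],(460,372)),cv2.resize(b[280:420,220:400],(340,372))]))
go(.5115,-.337,.06,-.196)"
```

```text
t 18.55 at [ 0.511  -0.3375  0.1389] yaw -0.196 j7 2.2 width 0.553 F [ 0.6 -0.8 -2.1] -> shift [-0.04  0.07  7.89] turn -0.0
```

View pics/m4.png

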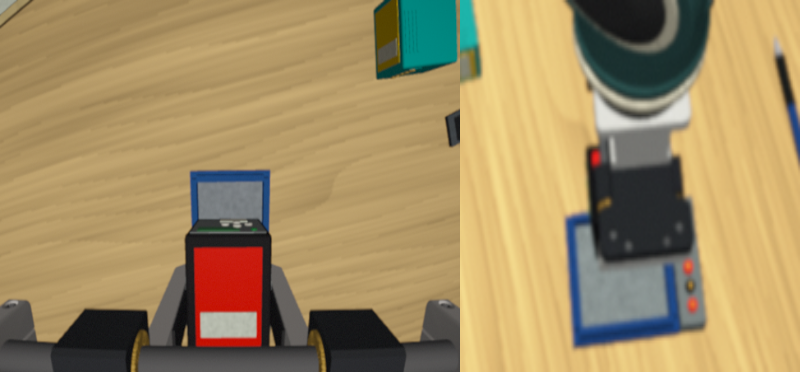

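The held red relay is lined up over the cradle, whose near-edge corners show at crop (191,170) and (270,170). I'll check that edge against the estimate.

```bash
python3 - <<'E'
from h import *
W=cam("w4")
p=onplane(*W,[(232.5,155.4),(328.7,155.4)],.018);print(p.round(4).tolist(),p.mean(0).round(4))
e=place([.5115,-.3374,-.196],[(-.049,-.045,.018),(-.049,.045,.018),(-.049,0,0)]);print(e.round(4).tolist())
E
```

```text
[[0.4517, -0.3675, 0.018], [0.4694, -0.2786, 0.018]] [ 0.4605 -0.323   0.018 ]
[[0.4547, -0.372, 0.018], [0.4722, -0.2837, 0.018], [0.4634, -0.3279, 0.0]]
```

step_arm --plan '[[[1, 0.1, 0.2, 3, 0], [1, 0.1, 0.2, 6, 0], [1, 0.1, 0.2, 8.5, 0], [1, 0.1, 0.2, 9.6, 0], [1, 0.1, 0.2, 10, 0], [1, 0.1, 0.2, 10.2, 0], [1, 0.1, 0.2, 10.4, 0], [1, 0.1, 0.2, 10.6, 0], [1, 0.1, 0.2, 10.7, 0], [1, 0.1, 0.2, 10.7, 0]]]'

```text
time: 19.8
ee_pos: [0.5127, -0.3358, 0.0337]
orientation: [0.002, 0.097, 0.995, -0.001]
contact_force: [4.6, 1.1, 10.5]
width: 0.553
finger_force: 20.0
```

step_arm --plan '[[[0.3, 0, 0, 0, 0], [0.1, 0, 0, 0, 0], [0.1, 0, 0, 0, 0], [0, 0, 0, -3, 0], [0, 0, 0, -7, 0], [0, 0, 0, -12, 0], [0, 0, 0, -18, 0], [0, 0, 0, -18, 0], [0, 0, 0, -18, 0]]]'

```text
time: 20.92
ee_pos: [0.5106, -0.3349, 0.2115]
orientation: [-0.0, 0.098, 0.995, 0.0]
contact_force: [-0.1, 0.1, -1.0]
width: 1.001
finger_force: 0.0
```

```bash
python3 -c "
from h import *
a=snap('wrist','w5')
b=snap('scene','sc5')
cv2.imwrite('pics/m5.png',np.hstack([cv2.resize(a[60:340,150:410],(400,430)),cv2.resize(b[240:350,60:180],(400,430))]))
go(.574,.331,.225,0)"
```

```text
t 21.02 at [ 0.5103 -0.3348  0.2107] yaw -0.196 j7 2.16 width 1.003 F [-0.1 -0.1  0.2] -> shift [ 6.7  66.54 -1.39] turn -0.196
```

View pics/m5.png

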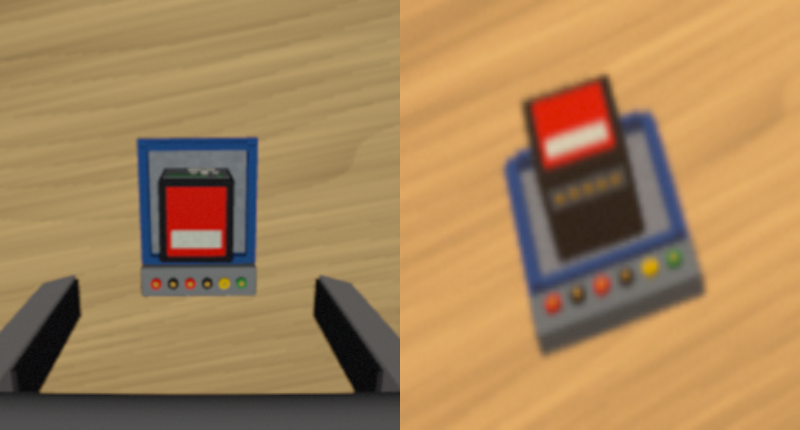

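```bash
python3 - <<'E'
from h import *
W=cam("w5"); f=lambda a:np.array(a,float)*[.65,.651]+[150,60]
p=onplane(*W,f([(161,180),(233,180),(233,260),(161,260)]),.07).mean(0)
q=onplane(*W,f([(138,139),(257,139)]),.018).mean(0); r=onplane(*W,f([(141,295),(256,295)]),.018).mean(0)
ax=np.array([np.cos(.196),-np.sin(.196)])
o=(q+r)[:2]/2-ax*.0145   # edge at -49, strip end at 78 -> mid 14.5
d=p[:2]-o; print(p,q,r,np.linalg.norm(q-r),"cradle",o,"rel",d@ax,d@np.array([-ax[1],ax[0]]))
E
```

```text
[ 0.51315671 -0.33420261  0.07      ] [ 0.46211071 -0.32348982  0.018     ] [ 0.5877974  -0.34754315  0.018     ] 0.12796759857314355 cradle [ 0.51073168 -0.33269265] rel 0.002672657718782792 -0.0010087814938388611
```

step_arm --plan '[[[0, 0.6, 6, -1.5, 0], [0, 1.2, 12.2, -1.5, 0], [0, 1.8, 18.4, -1.5, -0.05], [0, 2.4, 24.6, -1.5, -0.1], [0, 3.1, 30.8, -1.5, -0.15], [0, 3.7, 37, -1.5, -0.196], [0, 4.3, 43.2, -1.5, -0.196], [0, 4.9, 49.4, -1.5, -0.196], [0, 5.6, 55.6, -1.5, -0.196], [0, 6.2, 61.8, -1.5, -0.196]]]'

```text
time: 22.28
ee_pos: [0.5697, 0.2849, 0.2257]
orientation: [-0.001, -0.0, 1.0, -0.0]
contact_force: [0.8, -0.4, 0.0]
width: 1.001
finger_force: 0.0
```

```bash
python3 -c "
from h import *
go(.5755,.331,.12,0)"
```

```text
t 22.27 at [0.5697 0.2849 0.2257] yaw 0.0 j7 1.21 width 1.001 F [ 0.8 -0.4  0. ] -> shift [-0.6   4.62 10.57] turn 0.0
```

step_arm --plan '[[[0, -0.5, 4.3, 0, 0], [0, -0.5, 4.3, 4, 0], [0, -0.5, 4.3, 8, 0], [0, -0.5, 4.3, 10.6, 0], [0, -0.5, 4.3, 10.6, 0]]]'

```text
time: 22.9
ee_pos: [0.5738, 0.3251, 0.1181]
orientation: [-0.002, -0.0, 1.0, -0.002]
contact_force: [0.4, 0.3, 0.5]
width: 0.999
finger_force: 0.0
```

```bash
python3 -c "
from h import *
go(.5755,.331,.029,0)"
```

```text
t 22.9 at [0.5738 0.3251 0.1181] yaw 0.0 j7 1.2 width 0.999 F [0.4 0.3 0.5] -> shift [-0.21  0.61  8.91] turn 0.0
```

step_arm --plan '[[[0, -0.1, 0.5, 3, 0], [0, -0.1, 0.5, 6, 0], [0, -0.1, 0.5, 8.9, 0], [0, -0.1, 0.5, 8.9, 0], [0, -0.1, 0.5, 8.9, 0], [1, -0.1, 0.5, 8.9, 0], [1, -0.1, 0.5, 8.9, 0], [1, -0.1, 0.5, 8.9, 0], [1, -0.1, 0.5, 8.9, 0], [1, -0.1, 0.5, 8.9, 0]]]'

```text
time: 24.15
ee_pos: [0.5762, 0.331, 0.032]
orientation: [0.0, -0.0, 1.0, -0.0]
contact_force: [-1.1, 0.9, 1.5]
width: 0.553
finger_force: 20.0
```

step_arm --plan '[[[1, 0, 0, -1, 0], [1, 0, 0, -4, 0], [1, 0, 0, -8, 0], [1, 0, 0, -13, 0], [1, 0, 0, -18, 0], [1, 0, 0, -20, 0], [1, 0, 0, -20, 0]]]'

```text
time: 25.02
ee_pos: [0.5763, 0.3312, 0.2325]
orientation: [0.001, -0.0, 1.0, 0.0]
contact_force: [-0.3, -0.1, -3.1]
width: 0.551
finger_force: 20.0
```

```bash
python3 -c "
from h import *
go(.6605,.0365,.23,.179)"
```

```text
t 25.02 at [0.5763 0.3312 0.2325] yaw 0.0 j7 1.16 width 0.551 F [-0.3 -0.1 -3.1] -> shift [ -8.41 -29.47   0.23] turn -0.179
```

step_arm --plan '[[[1, -1.5, -5, 0, -0.05], [1, -3, -10.5, 0, -0.1], [1, -4.6, -16, 0, -0.15], [1, -6.2, -21.5, 0, -0.179], [1, -7.6, -26.5, 0, -0.179], [1, -8.4, -29.5, 2, -0.179], [1, -8.4, -29.5, 5, -0.179], [1, -8.4, -29.5, 8, -0.179], [1, -8.4, -29.5, 10, -0.179], [1, -8.4, -29.5, 10, -0.179]]]'

```text
time: 26.28
ee_pos: [0.6591, 0.0361, 0.1298]
orientation: [-0.002, -0.09, 0.996, -0.0]
contact_force: [0.1, -0.4, -1.7]
width: 0.551
finger_force: 20.0
```

```bash
python3 -c "
from h import *
a=snap('wrist','w6')
b=snap('scene','sc6')
cv2.imwrite('pics/m6.png',np.hstack([cv2.resize(a[0:340],(440,340)),cv2.resize(b[140:290,210:360],(340,340))]))
go(.6605,.0365,.106,.179)"
```

```text
t 26.38 at [0.6605 0.0361 0.1323] yaw 0.179 j7 1.85 width 0.551 F [ 0.7  0.6 -2.2] -> shift [-0.01  0.04  2.63] turn 0.0
```

View pics/m6.png

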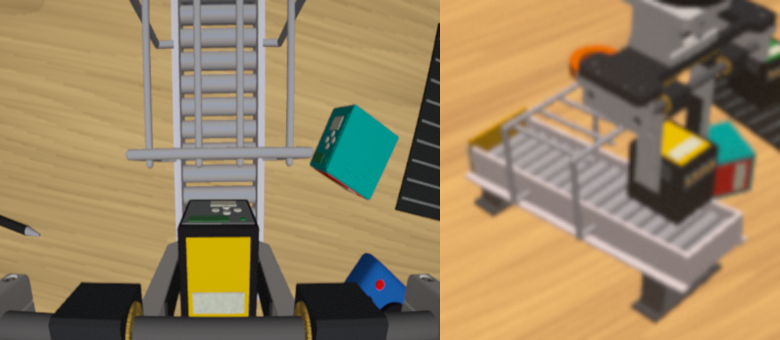

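Yellow hangs square and centred over the high end, clear of the wires (relay at crop x 218, lane centre at x 218). I'll set it down.

step_arm --plan '[[[1, 0, 0, 1.2, 0], [1, 0, 0, 2, 0], [1, 0, 0, 2.3, 0], [1, 0, 0, 2.5, 0], [1, 0, 0, 2.7, 0], [1, 0, 0, 2.8, 0], [1, 0, 0, 2.8, 0]]]'

```text
time: 27.25
ee_pos: [0.6615, 0.0363, 0.1054]
orientation: [0.002, -0.09, 0.996, 0.0]
contact_force: [0.2, 1.2, 8.5]
width: 0.55
finger_force: 20.0
```

step_arm --plan '[[[0.3, 0, 0, 0, 0], [0.1, 0, 0, 0, 0], [0, 0, 0, 0, 0], [0, 0, 0, -3, 0], [0, 0, 0, -8, 0], [0, 0, 0, -13, 0], [0, 0, 0, -13, 0], [0, 0, 0, -13, 0]]]'

```text
time: 28.25
ee_pos: [0.66, 0.0362, 0.2334]
orientation: [-0.0, -0.09, 0.996, 0.0]
contact_force: [-0.9, -0.4, -0.2]
width: 0.996
finger_force: 0.0
```

```bash
python3 -c "
from h import *
go(.485,.331,.12,0)"
```

```text
t 28.25 at [0.66   0.0362 0.2334] yaw 0.179 j7 1.82 width 0.996 F [-0.9 -0.4 -0.2] -> shift [11.95 32.13 11.35] turn 0.179
```

step_arm --plan '[[[0, 2, 5.4, 0, 0.05], [0, 4, 10.8, 0, 0.1], [0, 6, 16.2, 0, 0.15], [0, 8, 21.6, 0, 0.179], [0, 10, 27, 0, 0.179], [0, 11.9, 32.1, 2, 0.179], [0, 11.9, 32.1, 5, 0.179], [0, 11.9, 32.1, 8, 0.179], [0, 11.9, 32.1, 11.3, 0.179], [0, 11.9, 32.1, 11.3, 0.179]]]'

```text
time: 29.5
ee_pos: [0.4843, 0.3295, 0.1181]
orientation: [-0.002, -0.0, 1.0, -0.002]
contact_force: [0.2, 0.7, 1.3]
width: 1.0
finger_force: 0.0
```

```bash
python3 -c "
from h import *
a=snap('side','s7')
b=snap('scene','sc7')
cv2.imwrite('pics/m7.png',np.vstack([cv2.resize(a[90:280,170:370],(560,300)),cv2.resize(b[130:290,200:420],(560,300))]))
go(.485,.331,.030,0)"
```

```text
t 29.6 at [0.4859 0.3305 0.1211] yaw -0.0 j7 1.09 width 0.996 F [ 0.3 -0.   0.9] -> shift [0.09 0.05 9.11] turn -0.0
```

View pics/m7.png

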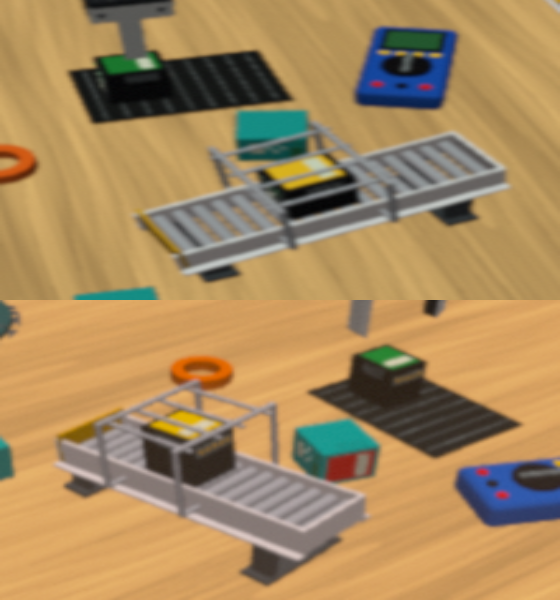

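Yellow is rolling down under the wires (crop 300,180), and green waits on the mat under the gripper. I'll grasp green.

step_arm --plan '[[[0, 0.1, 0, 3, 0], [0, 0.1, 0, 6, 0], [0, 0.1, 0, 9, 0], [0, 0.1, 0, 9, 0], [0, 0.1, 0, 9, 0], [1, 0.1, 0, 9, 0], [1, 0.1, 0, 9, 0], [1, 0.1, 0, 9, 0], [1, 0.1, 0, 9, 0], [1, 0.1, 0, 9, 0]]]'

```text
time: 30.85
ee_pos: [0.4849, 0.3307, 0.031]
orientation: [0.0, -0.0, 1.0, -0.0]
contact_force: [-0.4, -0.5, 2.1]
width: 0.551
finger_force: 20.0
```

step_arm --plan '[[[1, 0, 0, -1, 0], [1, 0, 0, -4, 0], [1, 0, 0, -8, 0], [1, 0, 0, -13, 0], [1, 0, 0, -18, 0], [1, 0, 0, -20, 0], [1, 0, 0, -20, 0]]]'

```text
time: 31.72
ee_pos: [0.4853, 0.331, 0.2325]
orientation: [0.001, -0.0, 1.0, 0.001]
contact_force: [-0.1, -0.2, -3.0]
width: 0.55
finger_force: 20.0
```

```bash
python3 -c "
from h import *
go(.6605,.0365,.23,.179)"
```

```text
t 31.73 at [0.4853 0.331  0.2325] yaw 0.0 j7 1.05 width 0.55 F [-0.1 -0.2 -3. ] -> shift [-17.51 -29.45   0.23] turn -0.179
```

step_arm --plan '[[[1, -2.9, -4.9, 0, -0.05], [1, -5.8, -9.8, 0, -0.1], [1, -8.7, -14.7, 0, -0.15], [1, -11.7, -19.6, 0, -0.179], [1, -14.6, -24.5, 0, -0.179], [1, -17.5, -29.5, 2, -0.179], [1, -17.5, -29.5, 5, -0.179], [1, -17.5, -29.5, 8, -0.179], [1, -17.5, -29.5, 10, -0.179], [1, -17.5, -29.5, 10, -0.179]]]'

```text
time: 32.98
ee_pos: [0.659, 0.0358, 0.1292]
orientation: [-0.002, -0.09, 0.996, -0.0]
contact_force: [-0.5, -0.0, -2.3]
width: 0.554
finger_force: 20.0
```

```bash
python3 -c "
from h import *
a=snap('wrist','w8')
b=snap('scene','sc8')
cv2.imwrite('pics/m8.png',np.hstack([cv2.resize(a[0:340],(440,340)),cv2.resize(b[140:290,210:360],(340,340))]))
go(.6605,.0365,.105,.179)"
```

```text
t 33.08 at [0.6603 0.0358 0.1316] yaw 0.179 j7 1.86 width 0.552 F [ 0.2 -0.5 -2.2] -> shift [-0.03  0.07  2.66] turn 0.0
```

View pics/m8.png

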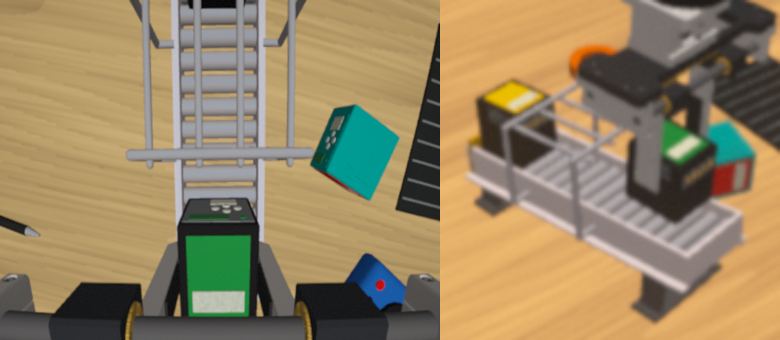

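Yellow has reached the stop (crop 515,110), and green is square over the loading place. I'll set it down.

step_arm --plan '[[[1, 0, 0, 1.2, 0], [1, 0, 0, 2, 0], [1, 0, 0, 2.3, 0], [1, 0, 0, 2.5, 0], [1, 0, 0, 2.7, 0], [1, 0, 0, 2.8, 0], [1, 0, 0, 2.8, 0]]]'

```text
time: 33.95
ee_pos: [0.6612, 0.036, 0.1044]
orientation: [0.001, -0.09, 0.996, 0.0]
contact_force: [-0.0, 0.8, 9.1]
width: 0.552
finger_force: 20.0
```

step_arm --plan '[[[0.3, 0, 0, 0, 0], [0.1, 0, 0, 0, 0], [0, 0, 0, 0, 0], [0, 0, 0, -3, 0], [0, 0, 0, -8, 0], [0, 0, 0, -13, 0], [0, 0, 0, -16, 0], [0, 0, 0, -16, 0], [0, 0, 0, -16, 0], [0, 0, 0, -16, 0]]]'

```text
time: 35.2
ee_pos: [0.6596, 0.0358, 0.2618]
orientation: [-0.001, -0.089, 0.996, -0.0]
contact_force: [0.6, 0.6, 0.4]
width: 1.003
finger_force: 0.0
```

step_arm --plan '[[[0, 0, 5, 0, 0], [0, 0, 10, 0, 0], [0, 0, 15, 0, 0], [0, 0, 20, 0, 0], [0, 0, 20, 0, 0], [0, 0, 20, 0, 0], [0, 0, 20, 0, 0], [0, 0, 20, 0, 0], [0, 0, 20, 0, 0], [0, 0, 20, 0, 0]]]'

```text
time: 36.45
ee_pos: [0.6244, 0.2324, 0.263]
orientation: [0.0, -0.089, 0.996, -0.0]
contact_force: [-0.8, 0.4, 0.1]
width: 1.001
finger_force: 0.0
```

step_arm --plan '[[[0, 0, 0, 0, 0], [0, 0, 0, 0, 0], [0, 0, 0, 0, 0], [0, 0, 0, 0, 0], [0, 0, 0, 0, 0], [0, 0, 0, 0, 0], [0, 0, 0, 0, 0], [0, 0, 0, 0, 0], [0, 0, 0, 0, 0], [0, 0, 0, 0, 0]]]'

```text
time: 37.7
ee_pos: [0.6243, 0.2326, 0.263]
orientation: [0.0, -0.089, 0.996, -0.0]
contact_force: [-0.2, -0.6, 0.4]
width: 0.998
finger_force: 0.0
```

step_arm --plan '[[[0, 0, 0, 0, 0], [0, 0, 0, 0, 0], [0, 0, 0, 0, 0], [0, 0, 0, 0, 0], [0, 0, 0, 0, 0], [0, 0, 0, 0, 0], [0, 0, 0, 0, 0], [0, 0, 0, 0, 0], [0, 0, 0, 0, 0], [0, 0, 0, 0, 0]]]'

```text
time: 38.95
ee_pos: [0.6243, 0.2326, 0.263]
orientation: [0.0, -0.089, 0.996, -0.0]
contact_force: [0.1, -0.4, -0.1]
width: 1.0
finger_force: 0.0
```

```bash
python3 -c "
from h import *
a=snap('side','s9')
b=snap('scene','sc9')
cv2.imwrite('pics/m9.png',np.hstack([cv2.resize(a[110:420,170:400],(400,540)),cv2.resize(b[130:340,80:360],(400,300)).copy() if 0 else cv2.resize(b[130:340,80:360],(400,540))]))
go(.5,.2,.2,0)"
```

```text
t 39.05 at [0.6243 0.2326 0.2629] yaw 0.179 j7 1.5 width 0.998 F [1.2 0.1 0.7] -> shift [12.82 -0.99  6.29] turn 0.179
```

View pics/m9.png

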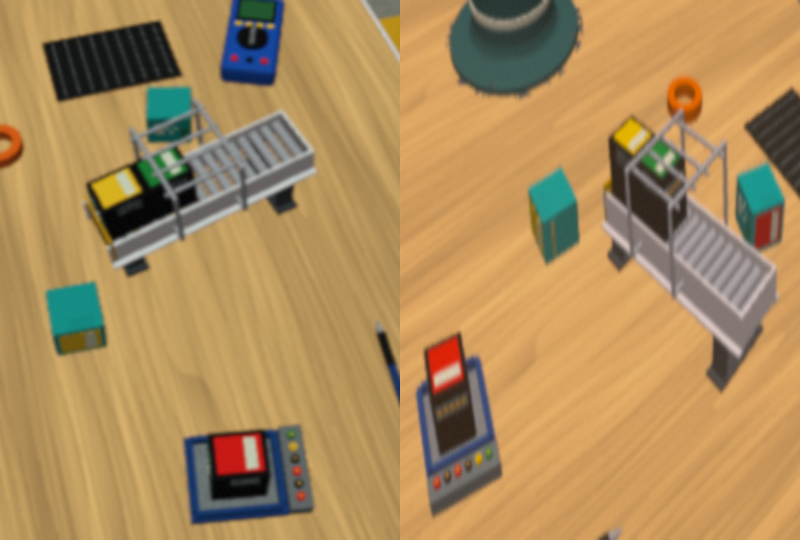

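Yellow is at the stop with green against it under the wires. Red stands in the cradle, the multimeter, tape and pen look undisturbed, and the arm is clear.

```bash
python3 -c "
from plant import robot
print(robot.close_job())"
```

```text
the job is handed in; nothing more can be done
None
```

The job is handed in: the red relay stands flat in the test cradle, and yellow and green are back on the rollers in their original order against the stop, by the last pictures (the judge's verdict was not shown).

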